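# Prop the sander's dust hood

## Task

The raised dust hood of the little drum sander is slowly sinking on its tired damper. Before it comes down, swing the prop rod on the sander's side up into the socket on the hood - feel gently for the socket's long tongue, then bring the hood gently down until the socket is fully home on the rod's tip and the rod alone carries the hood - and let go. Leave the other things on the counter alone.

Things in the scene. Friction and masses are not known exactly. Their poses are not given: they have to be found in the camera images.
- hood (a joint): hood angle above shut, rad, about the level hinge at the sander's far edge (0 shut, 1.1 fully up). 0.6 kg, stiff damper: left alone it sinks 0.003 to 0.009 rad/s; 6 N down at its bar gives about 0.05 rad/s. Starts at 0.82 to 0.90. Fully home on the rod it rests at 0.61; if the tip missed the pocket, on the lip at 0.69. The tongue curves about the hinge, so a tip left against it ends in the pocket.
- hood_hinge (a point): the hood is an aluminium cover 235 x 200 mm; point on the hood's hinge axis, in the middle of the sander's width, 105 mm above the counter; its axes turn with the hood: x lies along the hood from the free edge to the hinge, y is the hinge axis (the sander's left, seen from the robot), z is square to the hood and up.
- hood_grip (a point): middle of the steel handle bar on the hood's free edge: 12 mm thick, 110 mm long, parallel to the hinge, standing 50 mm clear of the hood's front; 275 mm from the hinge axis along the hood and 22 mm to its upper side. It can be pinched from above with the fingers one before and one behind the bar. Axes as hood_hinge.
- socket_bar (a point): middle of a 75 mm bar on the hood's right side, 200 mm from the hinge axis along the hood, 12 mm to its upper side. On it a dark steel socket is clamped with its middle anywhere within 16 mm of this point along the hood: that place differs each time and is not given, so it must be felt (or seen). It does not slip. Axes as hood_hinge.
- rod_pivot (a point): pivot axis of the aluminium prop rod (9 mm thick), 80 mm above the counter on the sander's right side, near its robot-side end; its y axis is the pivot axis, parallel to the hood's hinge, its x axis runs along the rod to the tip, so they turn with the rod; a round steel counterweight sits behind it.
- sander: grey bench drum sander, base 300 x 200 mm and 100 mm high, fixed to the counter; origin under the centre of its base; x points from the robot's side to the hinge side, y to its left, z up; the motor box is on its left.
- rod (a joint): angle of the prop rod above level, rad: 0 lying level along the sander's right side, pointing away from the robot; grows as it swings up. The stiff pivot keeps it where it is left (1 to 2 N at the knob moves it). Starts at 0 to 0.25. Seated at 0.84 to 1.08, wherever the socket is: swung up under a hood above 0.72 rad it passes the lip and is stopped there by the tongue.
- rod_tip (a point): centre of the rod's tip, a 12 mm steel cube 170 mm from the pivot, the rod's end face 6 mm beyond. The socket overhangs it in the same plane, 44 mm out from the bar: a pocket open downwards, 17 mm wide along the hood, closed by a short lip on the hinge side (16 mm deep) and on the free-edge side by a long tongue (about 76 mm). Axes as rod_pivot.
- rod_knob (a point): grip centre of the freely turning boxwood knob on the rod, 16 mm thick, 50 mm long, sticking out from the rod to the sander's right along the pivot axis; 110 mm from the pivot, 32 mm out from the rod's line. The fingers can close on it along the rod's swing plane from above, the hand leaning out away from the sander (25 to 35 degrees) because the socket's arm and tongue hang over the rod.
- canister: copper screw-top canister, 72 mm across, 92 mm high, origin under its centre; leave alone
- bronze_block: bronze weight 80 x 50 x 30 mm with a small button on top, origin under its centre; leave alone
- headstock_offcut: cedar headstock offcut about 160 x 70 x 18 mm, lying flat, origin under its wide part; leave alone
- peg_turner: boxwood peg turner 145 mm long, 20 mm high, lying flat, origin under it; leave alone

How it is judged:
At the end, for the whole second after the job is handed in: The hood rests on the prop rod (more than 0.3 N between them) with the rod's tip fully home in the socket, which puts the hood at 0.58 to 0.64 rad (on the lip beside the pocket it would stand at 0.69), and it no longer sinks (slower than 0.004 rad/s) (value of joint hood between 0.58 and 0.64 rad and contact force between rod and hood above 0.3 N and velocity of joint hood between -0.004 and 0.01 rad/s); the robot touches nothing.
It fails at once if the hood is let down shut or nearly so (below 0.45 rad) (value of joint hood below 0.45 rad).
It fails at once if the rod or the hood is forced rather than moved gently (more than 60 N from the robot on the hood, or between rod and hood) (contact force between any of the fingers, the arm, rod and hood above 60 N).
It fails at once if one of the other things on the counter is moved more than 30 mm (distance of any of canister, bronze_block, headstock_offcut, peg_turner from where it was at the start of the episode above 0.03 m).
It also fails if it takes over 69 s, if anything falls off the work surface, if the arm or the gripper's body presses on something with over 40 N, if the wrist force passes 120 N, or if a joint passes its speed limit or range.

## Robot

A 6-joint arm with a two-finger parallel gripper is mounted at the origin on the work surface. World frame = base frame: x ahead of the robot, y to its left, z up, the work surface at z = 0. Lengths are in m, angles in rad, forces in N, time in s.
With the tool pointing down it reaches from about 0.35 to 1 m from the base axis. Payload 7.1 kg.
Tool frame: the origin (TCP) lies between the finger pads; the fingertips stand 22 mm ahead of it and the grasp point (between the pads) lies 3 mm ahead of it; x points along the fingers, y is the direction in which the jaws open and shut, and the axes are right-handed (so a half turn about x gives the same grasp; the last joint's range is limited). The gripper opens to 85 mm and grips with 20 to 120 N. Pads are 22 mm wide; open, the fingers measure 114 mm over their backs; the gripper's body (76 mm by 85 mm) begins 54 mm behind the grasp point. The pads swing forward as they close: fully open they stand 13 mm farther back than shut.
Start: joints at [1.315, 0.423, 1.63, -0, 1.089, -0.019], TCP at [0.147, 0.608, 0.225] pointing down, gripper open.
Joint ranges: [-3, 3], [-0.9, 2.11], [0.09, 2.58], [-1.31, 4.45], [0.11, 2.69], [-2.54, 2.54]. Speed limits (rad/s): [2.39, 2.39, 3.01, 3.14, 3.14, 3.14].

## Interface

Orientations are given as a rotation vector (axis times angle).
In Python, from rig import manip gives the robot as it stands. The module is installed in compiled form; this text tells all that it offers. Calls block until the motion is done:
- manip.move_to(position, orientation): joint-space move of the TCP to a pose.
- manip.servo_line(position, orientation=None, rate=0.15): straight line of the TCP; orientation=None keeps the orientation; rate is the mean speed in m/s.
- manip.set_joints(angles): joint-space move.
- manip.command_gripper(opening, f_grip=None): finger opening in m; f_grip is the grip in N (None keeps the last); returns when the fingers have stopped.
- manip.hold(seconds).
- manip.solve_ik(position, orientation): joint angles nearest the present ones, or None.
- manip.camera(name): name is "side" or "top"; returns a dict with "image" (384x512x3 uint8, red, green, blue), "fx", "fy", "cx", "cy" (pixels), "k1" (the pictures are not rectified: a ray, as slopes to the right and down, at radius r is drawn at 1 + k1 r^2 times it, then the intrinsics apply), "cam_to_world" (4x4, takes a point from camera to world coordinates). Camera axes: x right, y down, z forward; pixel columns grow to the right and rows downward; lengths in m; the calibration is good to about 2 mm. A picture is of the moment at which its call begins. There is no depth.
A pose or a line that the arm cannot do raises manip.IKError and nothing moves.
- manip.sign_off(): hands the job in, once; it reports no verdict.
Readings, each from a call of its own:
- manip.get_time(): time.
- manip.get_joint_positions(): joint angles.
- manip.get_joint_vel(): joint speeds.
- manip.get_tau(): joint torques, N m.
- manip.get_position(): TCP position.
- manip.get_ee_rot(): TCP orientation.
- manip.get_contact_force(): force on the tool from outside, world axes, zero at the start.
- manip.get_torque(): the same for the moment, N m.
- manip.get_width(): finger opening in m.
Only numpy, scipy, OpenCV 4.12 (cv2) and the standard library are available. Lean on these libraries where they do the work, as an engineer would, in place of code of your own. Each camera call takes 0.05 s, during which the arm holds its last target.

## Working session

There is one attempt and no reset: what is moved stays moved. The work goes in short steps, each a Python script; the robot and the scene stay as the last script left them, time stands still between calls to the robot, and variables do not carry over. Pictures are saved under pics/ and viewed, and the job is handed in when it is done.

```bash
mkdir -p pics; ls; cat > h.py <<'E'
import numpy as np, cv2, json
from rig import manip
def snap(name,fn):
    c=manip.camera(name); cv2.imwrite('pics/'+fn+'.png',c['image'][:,:,::-1]); np.savez('pics/'+fn+'.npz',**c); return c
E
python3 - <<'E'
from h import *
print(manip.get_time())
for n in('side','top'):
    c=snap(n,n+'0'); print(c['fx'],c['fy'],c['cx'],c['cy'],c['k1']); print(c['cam_to_world'].round(4))
print(manip.get_time(),manip.get_width(),manip.get_ee_rot())
E
```

```text
pics
0.0
448.12415183618145 448.12415183618145 255.42911416528648 186.1762117453556 -0.15918627155600876
[[ 0.9972 -0.0438  0.0607  0.5045]
 [-0.0746 -0.6559  0.7512 -0.9614]
 [ 0.0069 -0.7536 -0.6573  0.9654]
 [ 0.      0.      0.      1.    ]]
481.0743901265539 481.0743901265539 253.28887884555547 196.12659174559653 -0.05705067069955717
[[-0.0262 -0.9896  0.1415  0.3879]
 [-0.9994  0.029   0.0177 -0.0134]
 [-0.0216 -0.141  -0.9898  1.5373]
 [ 0.      0.      0.      1.    ]]
0.1 0.08564245908582045 [ 0.18477803  1.56298275 -0.18700579]
```

View pics/side0.png

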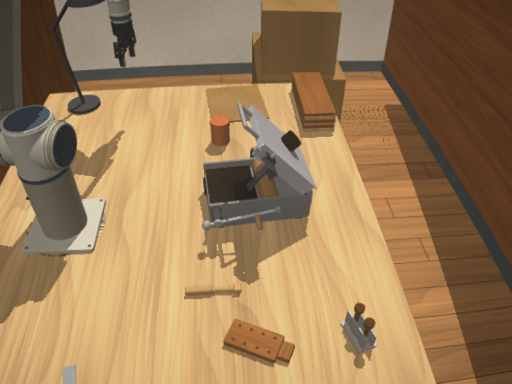

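View pics/top0.png

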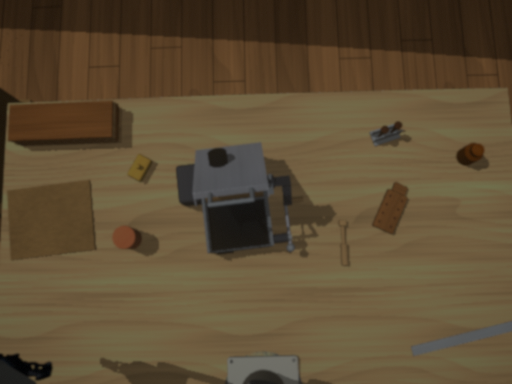

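```bash
python3 - <<'E'
import cv2
a=cv2.imread('pics/side0.png');cv2.imwrite('pics/s0z.png',cv2.resize(a[110:290,200:440],None,fx=3.3,fy=3.3,interpolation=cv2.INTER_CUBIC))
a=cv2.imread('pics/top0.png');cv2.imwrite('pics/t0z.png',cv2.resize(a[60:240,240:440],None,fx=3.3,fy=3.3,interpolation=cv2.INTER_CUBIC))
E
```

```text
(no output)
```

View pics/s0z.png

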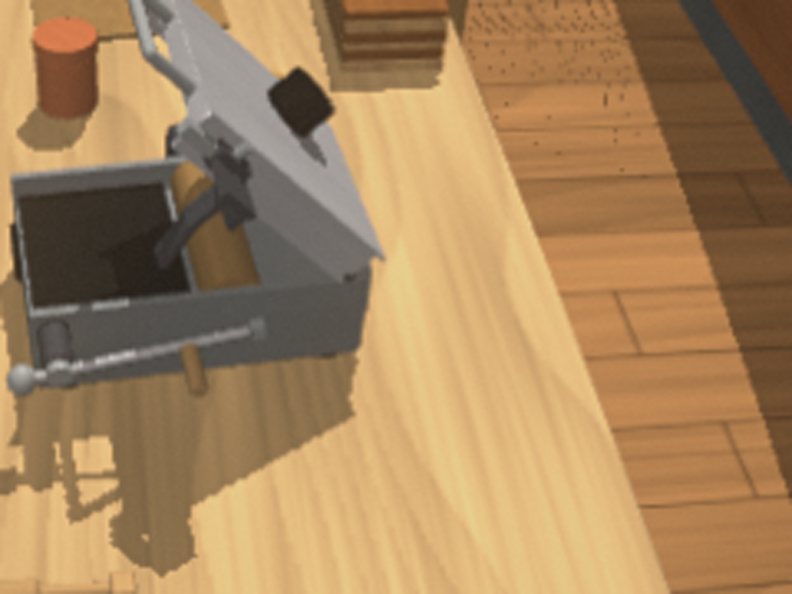

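View pics/t0z.png

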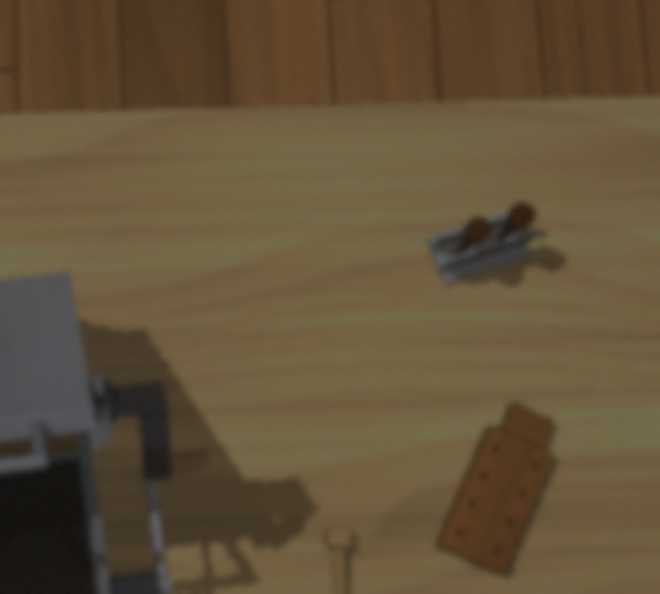

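```bash
python3 - <<'E'
import cv2
a=cv2.imread('pics/top0.png');cv2.imwrite('pics/t0y.png',cv2.resize(cv2.convertScaleAbs(a[135:260,170:310],alpha=1.6,beta=10),None,fx=5,fy=5,interpolation=cv2.INTER_CUBIC)[:600])
a=cv2.imread('pics/side0.png');cv2.imwrite('pics/s0y.png',cv2.resize(a[97:235,195:325],None,fx=5,fy=5,interpolation=cv2.INTER_CUBIC)[90:690])
E
```

```text
(no output)
```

View pics/t0y.png

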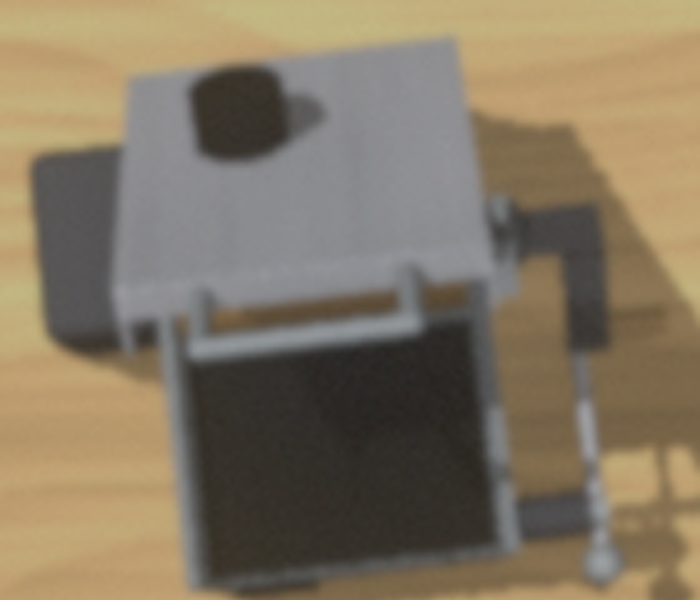

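View pics/s0y.png

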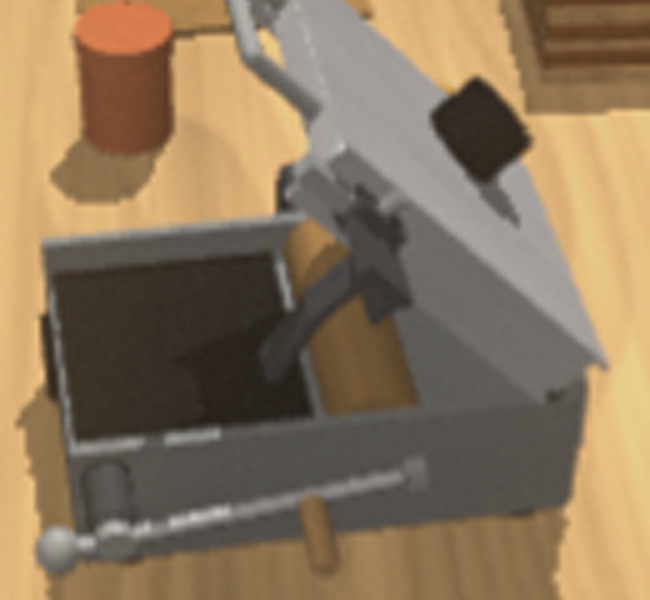

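```bash
cat >> h.py <<'E'
class Cam:
    def __init__(s,c):
        s.K=np.array([[c['fx'],0,c['cx']],[0,c['fy'],c['cy']],[0,0,1.]]);s.k=float(c['k1']);s.T=np.array(c['cam_to_world']);s.D=np.array([s.k,0,0,0])
    def ray(s,uv):
        # exact inversion of x*(1+k r^2)
        p=cv2.undistortPoints(np.array([[uv]],float),s.K,s.D)[0,0]
        d=s.T[:3,:3]@np.array([p[0],p[1],1]);return s.T[:3,3],d/np.linalg.norm(d)
    def plane(s,uv,z):
        o,d=s.ray(uv);return o+d*(z-o[2])/d[2]
    def proj(s,P):
        P=np.atleast_2d(P);q=(P-s.T[:3,3])@s.T[:3,:3];q=q/q[:,2:]
        r2=(q[:,:2]**2).sum(1,keepdims=True);q=q[:,:2]*(1+s.k*r2);return q*[s.K[0,0],s.K[1,1]]+[s.K[0,2],s.K[1,2]]
def load(fn): return Cam(np.load('pics/'+fn+'.npz'))
def tri(c1,u1,c2,u2):
    o1,d1=c1.ray(u1);o2,d2=c2.ray(u2);A=np.stack([d1,-d2],1);t=np.linalg.lstsq(A,o2-o1,rcond=None)[0]
    p,q=o1+t[0]*d1,o2+t[1]*d2;return (p+q)/2,np.linalg.norm(p-q)
E
python3 - <<'E'
from h import *
np.set_printoptions(precision=4,suppress=True)
t=load('top0');s=load('side0')
for n,u in dict(NL=(208,252.4),NR=(274,245)).items(): print('top',n,t.plane(u,.1))
for n,u in dict(NR=(209.4,204.6),NL=(203.4,163),FR=(311,192)).items(): print('side',n,s.plane(u,.1))
print('NR',tri(t,(274,245),s,(209.4,204.6)))
print('ball',tri(t,(290,248.4),s,(206.4,224.6)))
print('barR',tri(t,(254.4,200),s,(257,136.5)))
E
```

```text
top NL [0.428  0.1517 0.1   ]
top NR [ 0.4447 -0.0454  0.1   ]
side NR [ 0.4496 -0.0423  0.1   ]
side NL [0.4303 0.1483 0.1   ]
side FR [ 0.7436 -0.0089  0.1   ]
NR (array([ 0.4472, -0.0451,  0.1023]), np.float64(0.005121038831334139))
ball (array([ 0.4369, -0.0938,  0.0728]), np.float64(0.00549476420960167))
barR (array([0.571 , 0.0065, 0.2893]), np.float64(0.029735183666569888))
```

```bash
python3 - <<'E'
from h import *
np.set_printoptions(precision=4,suppress=True)
t=load('top0');s=load('side0')
R=tri(t,(254.4,200),s,(244.8,126));L=tri(t,(208,205.6),s,(239.5,106));print(R,L)
print('tip',tri(t,(286.5,204),s,(277.5,209.5)))
a=cv2.imread('pics/side0.png');cv2.imwrite('pics/s0x.png',cv2.resize(a[95:160,225:305],None,fx=9,fy=9,interpolation=cv2.INTER_CUBIC)[:600])
cv2.imwrite('pics/s0w.png',cv2.resize(a[185:235,195:295],None,fx=8,fy=8,interpolation=cv2.INTER_CUBIC)[:600])
E
```

```text
(array([0.5524, 0.0058, 0.3259]), np.float64(0.0028003948752412353)) (array([0.5436, 0.1256, 0.3142]), np.float64(0.004046171400621915))
tip (array([ 0.601 , -0.0876,  0.1091]), np.float64(0.07079296634351141))
```

View pics/s0x.png

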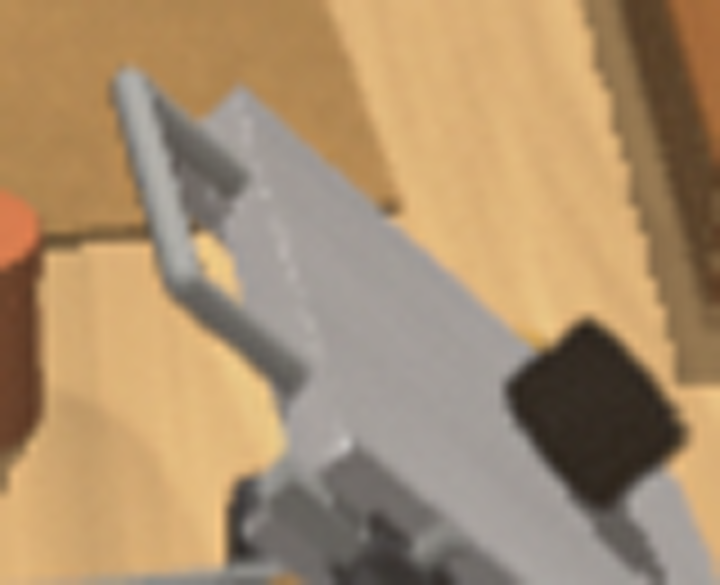

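View pics/s0w.png

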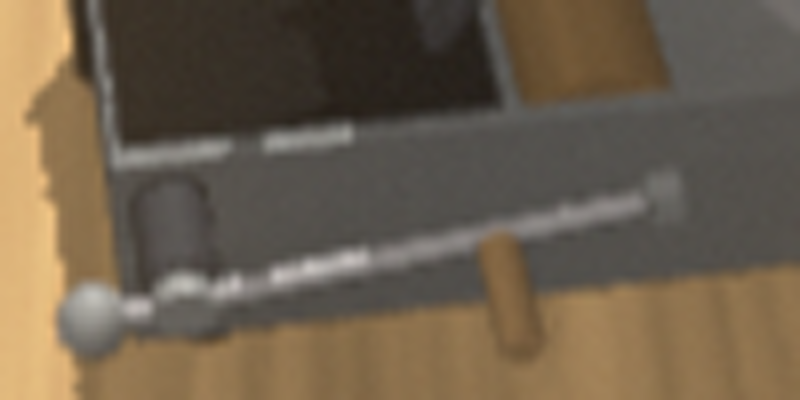

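```bash
python3 - <<'E'
from h import *
np.set_printoptions(precision=4,suppress=True)
t=load('top0');s=load('side0')
print('piv top',t.plane((289.2,236.5),.08),'side',s.plane((218.1,222.5),.08), tri(t,(289.2,236.5),s,(218.1,222.5)))
P=tri(t,(289.2,236.5),s,(218.1,222.5))[0]
for yaw in(.09,.1):
  n=np.array([-np.sin(yaw),np.cos(yaw),0]);xd=np.array([np.cos(yaw),np.sin(yaw),0])
  for nm,u in dict(tip=(278.1,209.6),knobroot=(256.9,215),ball=(206.3,224.8),piv=(218.1,222.5)).items():
    o,d=s.ray(u);Q=o+d*((P-o)@n)/(d@n);print(yaw,nm,Q,(Q-P)@xd,Q[2]-P[2])
R=tri(t,(254.4,200),s,(244.6,125.6));L=tri(t,(208,205.6),s,(239.9,104.2));print(R,L)
E
```

```text
piv top [ 0.4698 -0.0925  0.08  ] side [ 0.4724 -0.0945  0.08  ] (array([ 0.4711, -0.0926,  0.0778]), np.float64(0.0023445593206479426))
0.09 tip [ 0.6395 -0.0774  0.102 ] 0.16907867684375888 0.024160945596859218
0.09 knobroot [ 0.5803 -0.0827  0.0903] 0.10965331045166085 0.012421445983375579
0.09 ball [ 0.4395 -0.0954  0.074 ] -0.03176290181929859 -0.0038247155804548294
0.09 piv [ 0.4723 -0.0924  0.0779] 0.0011707909848491524 5.907190007636842e-05
0.1 tip [ 0.6398 -0.0756  0.1003] 0.16950479209979893 0.02247559448087566
0.1 knobroot [ 0.5804 -0.0816  0.0892] 0.10985429177076404 0.011314335721811064
0.1 ball [ 0.4395 -0.0957  0.0744] -0.03176928563415672 -0.003498601227196363
0.1 piv [ 0.4723 -0.0924  0.0779] 0.001171470690137959 4.709905217781252e-05
(array([0.5521, 0.0058, 0.3272]), np.float64(0.002467662713329754)) (array([0.5438, 0.1249, 0.3202]), np.float64(0.00598129401661018))
```

```bash
cat >> h.py <<'E'
from scipy.spatial.transform import Rotation as Ro
np.set_printoptions(precision=4,suppress=True)
yaw=.095
xd=np.array([np.cos(yaw),np.sin(yaw),0]);yd=np.array([-np.sin(yaw),np.cos(yaw),0]);zd=np.array([0,0,1.])
P=np.array([.4715,-.093,.079])
def ori(lean,sg):  # tool x down, leaning; jaws along sander x
    tx=np.sin(lean)*yd-np.cos(lean)*zd; ty=sg*xd
    return Ro.from_matrix(np.stack([tx,ty,np.cross(tx,ty)],1)).as_rotvec(),tx
def knob(a): return P+.11*(np.cos(a)*xd+np.sin(a)*zd)-.032*yd
def tcp(g,tx,off=.003): return g-off*tx
E
python3 - <<'E'
from h import *
print(Ro.from_rotvec(manip.get_ee_rot()).as_matrix())
q0=manip.get_joint_positions()
r0=manip.get_ee_rot()
print('up',manip.solve_ik(manip.get_position()+np.array([0,0,.25]),r0))
for sg in(1,-1):
  r,tx=ori(.55,sg)
  print(sg,'pre',manip.solve_ik(tcp(knob(.125),tx)-.12*tx,r),'k',manip.solve_ik(tcp(knob(.125),tx),r),'end',manip.solve_ik(tcp(knob(1.08),tx),r))
  r2,t2=ori(0,sg)
  for th in(.85,.6):
    g=P+.265*xd+.149*yd+[0,0,.026]+(-.275*np.cos(th)+.022*np.sin(th))*xd+(.275*np.sin(th)+.022*np.cos(th))*zd
    print('bar',g,manip.solve_ik(g,r2))
print(manip.get_time())
E
```

```text
[[-0.0004  0.2346  0.9721]
 [-0.0014  0.9721 -0.2346]
 [-1.     -0.0014 -0.    ]]
up [ 1.315   0.2507  1.3175 -0.      1.5747 -0.019 ]
1 pre [-0.5278  0.6     1.5145  0.4463  1.3897 -0.786 ] k [-0.4504  0.6912  1.6342  0.5058  1.1741 -0.8294] end [-0.4991  0.5158  1.7233  0.4711  1.2676 -0.821 ]
bar [0.5569 0.0648 0.3261] [ 0.0946  0.2245  1.6693 -0.      1.2477 -0.0004]
bar [0.5076 0.0601 0.2784] [ 0.0946  0.191   1.8256 -0.      1.125  -0.0004]
-1 pre [-0.5278  0.6     1.5145  0.4463  1.3897  2.3556] k [-0.4504  0.6912  1.6342  0.5058  1.1741  2.3122] end [-0.4991  0.5158  1.7233  0.4711  1.2676  2.3206]
bar [0.5569 0.0648 0.3261] None
bar [0.5076 0.0601 0.2784] None
0.1
```

```bash
python3 - <<'E'
from h import *
u=np.array([1.315,.2,1.2,0,1.65,-.02])
r,tx=ori(.55,1)
manip.set_joints(u);print(manip.get_time(),manip.get_position())
v=u.copy();v[0]=-.53;v[3]=.45;v[5]=-.786
manip.set_joints(v);print(manip.get_time(),manip.get_position())
manip.move_to(tcp(knob(.125),tx)-.10*tx,r)
manip.command_gripper(.05,20)
print(manip.get_time(),manip.get_position(),manip.get_contact_force())
manip.servo_line(tcp(knob(.125),tx)-.035*tx,r,.12)
snap('side','side1');snap('top','top1');print(manip.get_time(),manip.get_contact_force())
a=cv2.imread('pics/side1.png');cv2.imwrite('pics/s1.png',cv2.resize(a[95:255,190:330],None,fx=4,fy=4,interpolation=cv2.INTER_CUBIC)[:600])
a=cv2.imread('pics/top1.png');cv2.imwrite('pics/t1.png',cv2.resize(cv2.convertScaleAbs(a[135:270,190:340],alpha=1.6,beta=10),None,fx=4,fy=4,interpolation=cv2.INTER_CUBIC)[:600])
E
```

```text
1.3833 [0.1481 0.6134 0.5616]
4.6417 [ 0.6137 -0.1902  0.594 ]
6.6167 [ 0.5884 -0.1682  0.1808] [-0.0318 -0.1584  0.2876]
7.4083 [-0.2449 -0.1534  0.6736]
```

View pics/s1.png

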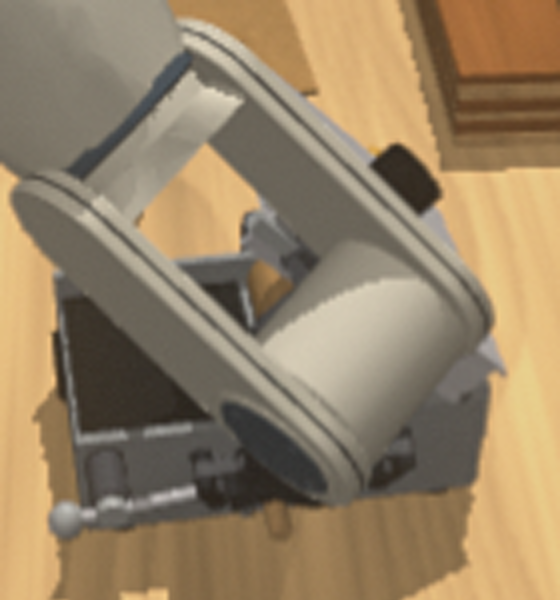

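View pics/t1.png

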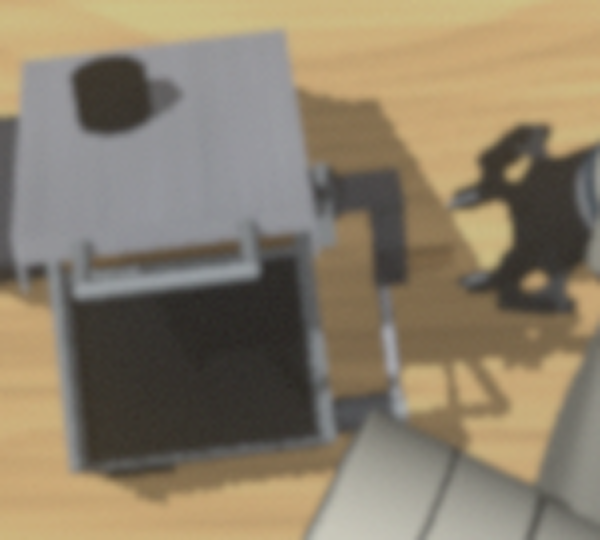

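```bash
python3 - <<'E'
from h import *
t=load('top1');s=load('side1')
r,tx=ori(.55,1);R=Ro.from_rotvec(manip.get_ee_rot()).as_matrix();p=manip.get_position();print(p,tcp(knob(.125),tx)-.035*tx,R[:,0],tx)
for nm,Q in dict(tipa=p+.022*R[:,0]+.03*R[:,1],tipb=p+.022*R[:,0]-.03*R[:,1],knobc=knob(.125),knobend=knob(.125)-.025*yd,piv=P).items():
  print(nm,Q,'top',(t.proj(Q)[0]-[190,135])*4,'side',(s.proj(Q)[0]-[190,95])*4)
E
```

```text
[ 0.5857 -0.1349  0.1259] [ 0.5851 -0.1343  0.1251] [-0.0481  0.5197 -0.853 ] [-0.0496  0.5203 -0.8525]
tipa [ 0.6146 -0.1206  0.1071] top [429.0541 210.1049] side [322.9773 499.4327]
tipb [ 0.5548 -0.1263  0.1071] top [439.7596 288.7988] side [234.7289 509.9164]
knobc [ 0.5832 -0.1145  0.0927] top [421.2597 254.2779] side [275.4291 510.2152]
knobend [ 0.5856 -0.1394  0.0927] top [454.0215 250.2224] side [281.9524 536.6811]
piv [ 0.4715 -0.093   0.079 ] top [397.2667 403.8584] side [111.1811 509.522 ]
```

```bash
python3 - <<'E'
import cv2
a=cv2.imread('pics/side1.png');cv2.imwrite('pics/s1z.png',cv2.resize(cv2.convertScaleAbs(a[185:240,225:305],alpha=1.5,beta=10),None,fx=9,fy=9,interpolation=cv2.INTER_CUBIC)[:600])
a=cv2.imread('pics/top1.png');cv2.imwrite('pics/t1z.png',cv2.resize(cv2.convertScaleAbs(a[160:220,275:345],alpha=2,beta=10),None,fx=9,fy=9,interpolation=cv2.INTER_CUBIC)[:600])
E
```

```text
(no output)
```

View pics/s1z.png

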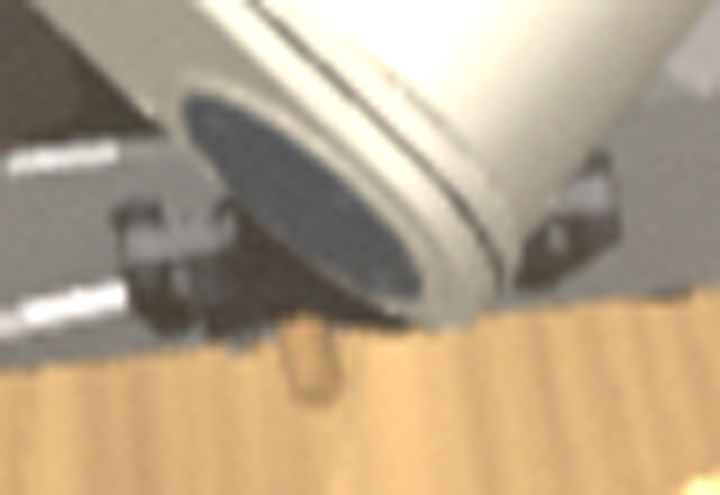

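View pics/t1z.png

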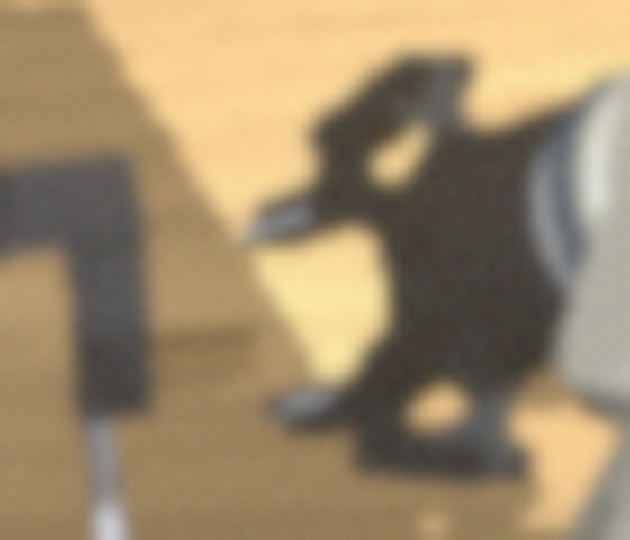

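```bash
python3 - <<'E'
from h import *
t=load('top1');s=load('side1')
print(tri(t,(305.2,205),s,(245,221)), tri(t,(305.2,205),s,(240,211)))
for z in(.1,.12,.14,.16): print(z,t.plane((305.2,205),z),s.plane((245,221),z))
print(manip.get_width(),manip.get_time())
E
```

```text
(array([ 0.5513, -0.1407,  0.1293]), np.float64(0.01400298598115125)) (array([ 0.5429, -0.1378,  0.1646]), np.float64(0.022136872748752968))
0.1 [ 0.5618 -0.1429  0.1   ] [ 0.5457 -0.1132  0.1   ]
0.12 [ 0.5594 -0.1411  0.12  ] [ 0.5447 -0.1328  0.12  ]
0.14 [ 0.557  -0.1393  0.14  ] [ 0.5438 -0.1524  0.14  ]
0.16 [ 0.5546 -0.1375  0.16  ] [ 0.5428 -0.172   0.16  ]
0.04998339717483469 7.4083
```

```bash
python3 - <<'E'
from h import *
R=Ro.from_rotvec(manip.get_ee_rot()).as_matrix();p=manip.get_position()
print(manip.get_joint_positions())
for nm,off,f in(('side1',(225,185),9),('top1',(275,160),9)):
  c=load(nm);a=cv2.imread('pics/%s.png'%nm)
  h,w=(60,80)
  im=cv2.resize(cv2.convertScaleAbs(a[off[1]:off[1]+h,off[0]:off[0]+w],alpha=1.8,beta=10),None,fx=9,fy=9,interpolation=cv2.INTER_CUBIC)
  def pt(Q): return tuple(int(v) for v in (c.proj(Q)[0]+.5-off)*9)
  for d in(-.16,-.12,-.08,-.054,0,.022): cv2.circle(im,pt(p+d*R[:,0]),4,(0,0,255),-1)
  for sg in(-1,1):
    cv2.polylines(im,[np.array([pt(p+d*R[:,0]+sg*.025*R[:,1]+e*R[:,2]) for d,e in((-.02,-.011),(.022,-.011),(.022,.011),(-.02,.011))])],True,(0,255,0),1)
  cv2.line(im,pt(knob(.125)+.025*yd),pt(knob(.125)-.025*yd),(255,0,0),2)
  cv2.imwrite('pics/o_%s.png'%nm,im)
E
```

```text
[-0.4742  0.6594  1.6033  0.4851  1.2361 -0.8149]
```

View pics/o_top1.png

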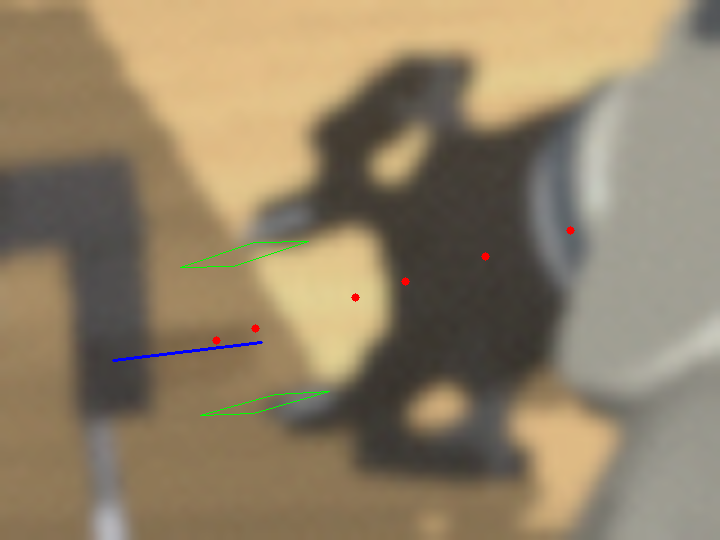

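View pics/o_side1.png

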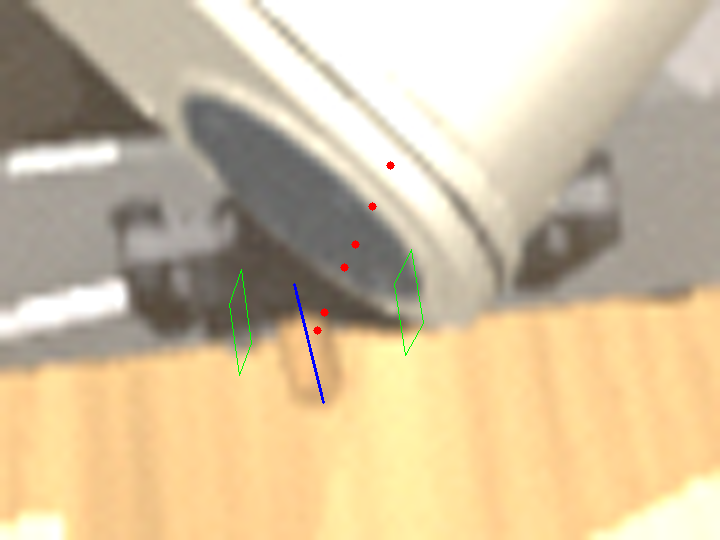

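```bash
python3 - <<'E'
from h import *
r,tx=ori(.55,1)
manip.servo_line(tcp(knob(.125),tx)+.003*tx,r,.06)
print(manip.get_time(),manip.get_contact_force())
manip.command_gripper(.0,20)
print(manip.get_time(),manip.get_width(),manip.get_contact_force(),manip.get_torque())
snap('side','side2')
a=cv2.imread('pics/side2.png');cv2.imwrite('pics/s2.png',cv2.resize(a[95:245,195:325],None,fx=4,fy=4,interpolation=cv2.INTER_CUBIC)[:600])
E
```

```text
8.1917 [ 0.9765 -0.4666  0.1988]
8.6417 0.011398073999269575 [-5.1097 -2.6462  0.3845] [-0.5611  0.6928  0.4251]
```

View pics/s2.png

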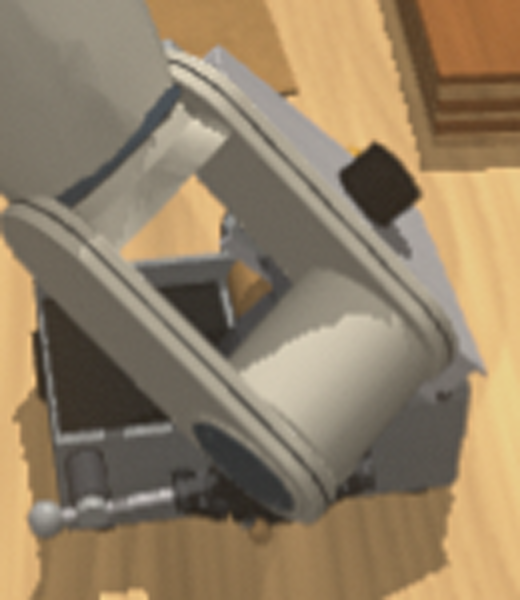

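```bash
python3 - <<'E'
from h import *
r,tx=ori(.55,1)
print(manip.get_position()-(tcp(knob(.125),tx)+.003*tx))
p=manip.get_position()
manip.servo_line(p-.002*xd,r,.02)
print(manip.get_time(),manip.get_width(),manip.get_contact_force(),manip.get_torque(),manip.get_position())
E
```

```text
[-0.0008 -0.0003 -0.0002]
8.9833 0.011786549833647917 [ 4.3091 -0.2503  0.1418] [-0.2678 -0.665  -0.353 ] [ 0.5816 -0.1151  0.0929]
```

```bash
cat >> h.py <<'E'
P=np.array([.4706,-.093,.079])
def swing(a,dr,tx,dep=.003):
    k=P+(.11+dr)*(np.cos(a)*xd+np.sin(a)*zd)-.032*yd
    return k-.003*tx+dep*tx
def ft(a):
    f=manip.get_contact_force(); e=np.cos(a)*xd+np.sin(a)*zd; tt=-np.sin(a)*xd+np.cos(a)*zd
    return f@e,f@tt,f@yd
E
python3 - <<'E'
from h import *
r,tx=ori(.55,1)
dr=0
for a in (.125,.18,.25,.32,.39,.46,.53,.60):
    manip.servo_line(swing(a,dr,tx),r,.05)
    fr,f_t,fy=ft(a)
    print(a,manip.get_time(),'fr %.2f ft %.2f fy %.2f w %.4f dr %.4f'%(fr,f_t,fy,manip.get_width(),dr))
    dr+=np.clip(fr/5000*.6,-.001,.001)
E
```

```text
0.125 9.2333 fr -1.47 ft 1.25 fy -3.92 w 0.0114 dr 0.0000
0.18 9.5083 fr 0.36 ft 1.04 fy -3.93 w 0.0117 dr -0.0002
0.25 9.8083 fr -1.25 ft 1.07 fy -3.97 w 0.0118 dr -0.0001
0.32 10.1083 fr 0.89 ft 1.14 fy -4.70 w 0.0119 dr -0.0003
0.39 10.4083 fr 1.40 ft 0.45 fy -5.33 w 0.0118 dr -0.0002
0.46 10.7083 fr 1.39 ft 0.15 fy -5.73 w 0.0114 dr -0.0000
0.53 11.0083 fr 2.74 ft 0.51 fy -5.05 w 0.0115 dr 0.0002
0.6 11.3167 fr 1.43 ft 0.44 fy -5.78 w 0.0118 dr 0.0005
```

```bash
python3 - <<'E'
from h import *
snap('side','side3');snap('top','top3')
a=cv2.imread('pics/side3.png')[95:245,195:325];b=cv2.convertScaleAbs(cv2.imread('pics/top3.png')[130:280,190:320],alpha=1.7,beta=10)
cv2.imwrite('pics/c3.png',cv2.resize(np.hstack([a,b]),None,fx=3,fy=3,interpolation=cv2.INTER_CUBIC))
E
```

```text
(no output)
```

View pics/c3.png

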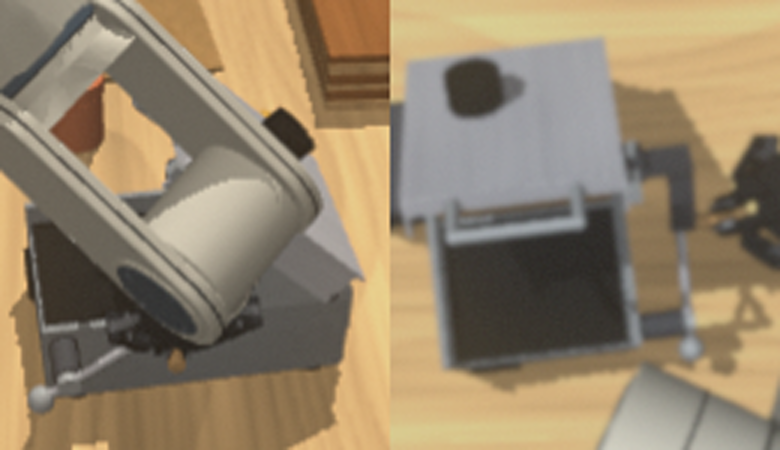

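```bash
python3 - <<'E'
from h import *
r,tx=ori(.55,1)
dr=.0007
al=[.67,.73,.78]+list(np.arange(.795,1.15,.012)); base=None;hist=[]
for a in al:
    manip.servo_line(swing(a,dr,tx),r,.04)
    fr,f_t,fy=ft(a);hist.append(f_t)
    print('%.3f t%.2f fr %.2f ft %.2f fy %.2f w %.4f dr %.4f'%(a,manip.get_time(),fr,f_t,fy,manip.get_width(),dr))
    if f_t<np.median(hist[:4])-4: break
    dr+=np.clip(fr/5000*.6,-.001,.001)
E
```

```text
0.670 t11.76 fr 1.67 ft 1.21 fy -6.42 w 0.0117 dr 0.0007
0.730 t12.07 fr 0.94 ft 1.76 fy -5.72 w 0.0119 dr 0.0009
0.780 t12.37 fr 0.54 ft 0.47 fy -5.19 w 0.0118 dr 0.0010
0.795 t12.62 fr 0.84 ft 0.56 fy -5.79 w 0.0118 dr 0.0011
0.807 t12.87 fr 1.69 ft 0.12 fy -5.68 w 0.0118 dr 0.0012
0.819 t13.12 fr 0.13 ft 0.39 fy -4.76 w 0.0113 dr 0.0014
0.831 t13.37 fr 1.02 ft -0.15 fy -6.08 w 0.0118 dr 0.0014
0.843 t13.62 fr 0.41 ft -0.19 fy -6.19 w 0.0112 dr 0.0015
0.855 t13.87 fr -0.25 ft -0.75 fy -6.05 w 0.0117 dr 0.0016
0.867 t14.12 fr 0.04 ft -0.36 fy -4.94 w 0.0116 dr 0.0015
0.879 t14.37 fr 0.28 ft -0.24 fy -4.83 w 0.0117 dr 0.0015
0.891 t14.62 fr 0.02 ft -0.49 fy -5.33 w 0.0120 dr 0.0016
0.903 t14.87 fr 0.44 ft -0.74 fy -5.53 w 0.0117 dr 0.0016
0.915 t15.12 fr -0.69 ft -6.71 fy -5.02 w 0.0113 dr 0.0016
```

```bash
python3 - <<'E'
from h import *
r,tx=ori(.55,1)
print(ft(.91),manip.get_position())
manip.command_gripper(.05)
p=manip.get_position()
manip.servo_line(p-.10*tx-.0*yd,r,.2)
print(manip.get_time(),manip.get_contact_force())
p=manip.get_position()
manip.servo_line(p+np.array([-.05,-.05,.25]),r,.3)
snap('side','side4');snap('top','top4');print(manip.get_time())
a=cv2.imread('pics/side4.png')[85:235,195:325];b=cv2.convertScaleAbs(cv2.imread('pics/top4.png')[130:280,190:320],alpha=1.7,beta=10)
cv2.imwrite('pics/c4.png',cv2.resize(np.hstack([a,b]),None,fx=3,fy=3,interpolation=cv2.INTER_CUBIC))
cv2.imwrite('pics/c4s.png',cv2.resize(a,None,fx=4,fy=4,interpolation=cv2.INTER_CUBIC))
E
```

```text
(np.float64(-0.6581138578878045), np.float64(-6.7089455117555215), np.float64(-5.016076993522522)) [ 0.542  -0.1185  0.1664]
16.2167 [-0.6232  0.0629 -0.2577]
17.3333
```

View pics/c4.png

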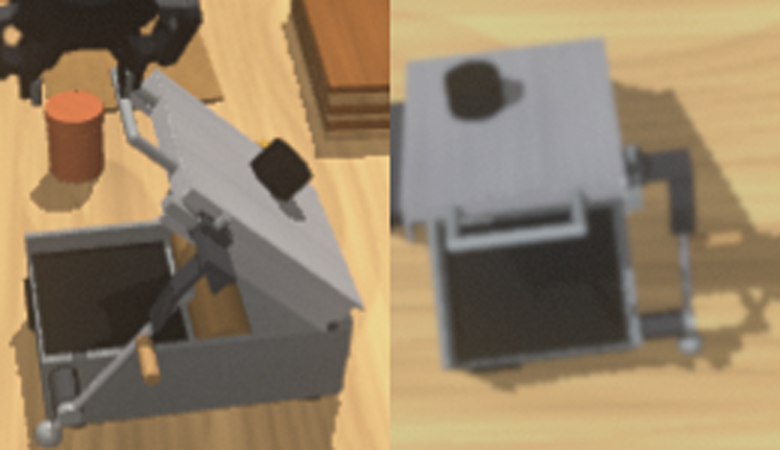

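View pics/c4s.png

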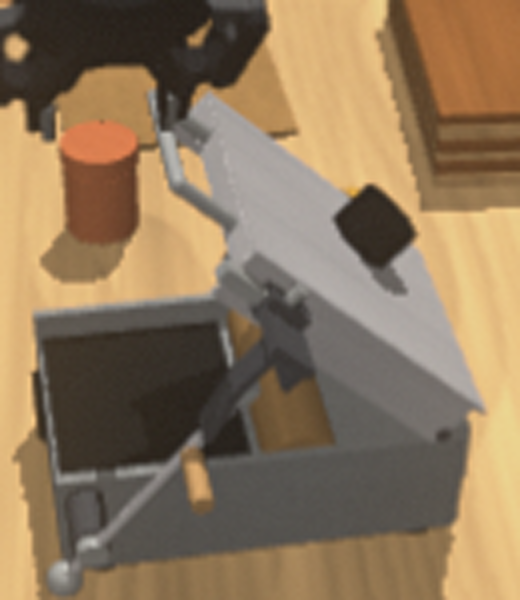

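```bash
python3 - <<'E'
from h import *
t=load('top4');s=load('side4')
print('barR',tri(t,(254,207.7),s,(240,131.5)))
off=(230,150)
a=cv2.imread('pics/side4.png')[150:215,230:300]
im=cv2.resize(cv2.convertScaleAbs(a,alpha=1.8,beta=15),None,fx=9,fy=9,interpolation=cv2.INTER_CUBIC)
for ang,c in((.915,(0,0,255)),(.90,(0,255,0))):
  for l in(.11,.164,.176):
    q=(s.proj(P+l*(np.cos(ang)*xd+np.sin(ang)*zd))[0]+.5-off)*9;cv2.circle(im,tuple(int(v) for v in q),3,c,-1)
cv2.imwrite('pics/z4.png',im)
for th in(.85,.8,.75,.7):
  g=np.array([.714,.082,.105])+(-.275*np.cos(th)+.022*np.sin(th))*xd+(.275*np.sin(th)+.022*np.cos(th))*zd
  print(th,g-.055*yd,t.proj(g-.055*yd),s.proj(g-.055*yd))
E
```

```text
barR (array([0.5374, 0.0078, 0.3078]), np.float64(0.007786367261171642))
0.85 [0.555  0.0116 0.3261] [[252.06  198.507]] [[245.1307 124.7607]]
0.8 [0.5442 0.0106 0.3176] [[252.6519 203.1313]] [[241.0192 127.8886]]
0.75 [0.5338 0.0096 0.3085] [[253.2211 207.5598]] [[237.1075 131.152 ]]
0.7 [0.5239 0.0086 0.299 ] [[253.7658 211.7785]] [[233.4073 134.5377]]
```

View pics/z4.png

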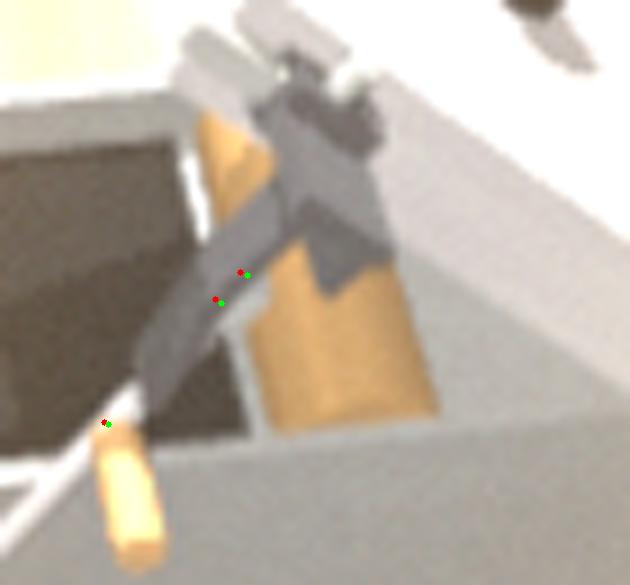

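```bash
cat >> h.py <<'E'
H=np.array([.714,.082,.105])
def bar(th,dr=0):
    e=np.array([-.275,.022]);e=e*(1+dr/np.linalg.norm(e))
    return H+(e[0]*np.cos(th)+e[1]*np.sin(th))*xd+(-e[0]*np.sin(th)+e[1]*np.cos(th))*zd
E
python3 - <<'E'
from h import *
r,tx=ori(0,1)
g=bar(.75);print(g)
q=manip.get_joint_positions();print(q,manip.get_position())
manip.servo_line(manip.get_position()*[1,1,0]+[0,0,.50],None,.3)
manip.move_to(g+[0,0,.13],r)
manip.command_gripper(.045,20)
manip.servo_line(g+[0,0,.04],r,.15)
snap('side','side5');snap('top','top5');print(manip.get_time())
a=cv2.imread('pics/side5.png')[75:225,195:325];b=cv2.convertScaleAbs(cv2.imread('pics/top5.png')[130:280,190:320],alpha=1.7,beta=10)
cv2.imwrite('pics/c5.png',cv2.resize(np.hstack([a,b]),None,fx=3,fy=3,interpolation=cv2.INTER_CUBIC))
E
```

```text
[0.5286 0.0643 0.3085]
[-0.6573  0.2783  1.3226  0.4167  1.9124 -0.6853] [ 0.4954 -0.219   0.4998]
19.825
```

View pics/c5.png

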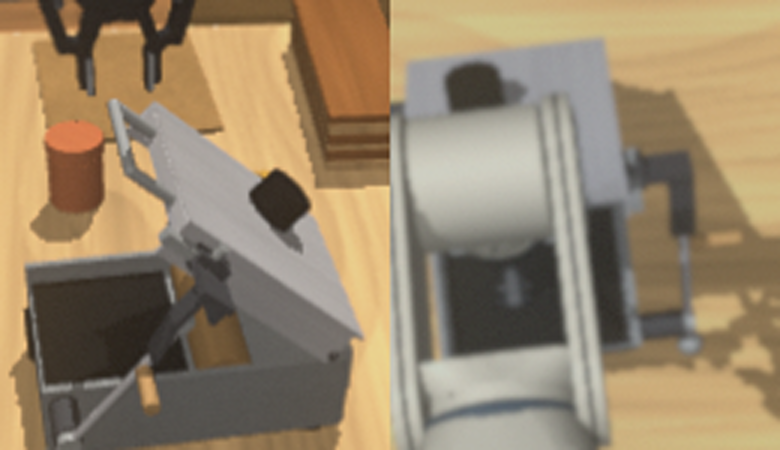

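```bash
python3 - <<'E'
from h import *
r,tx=ori(0,1)
g=bar(.745)
f0=manip.get_contact_force()
for z in(.02,.008,.0):
    manip.servo_line(g+[0,0,z+.003],r,.06); f=manip.get_contact_force();print(z,f)
    if np.linalg.norm(f-f0)>5: break
else:
    manip.command_gripper(0,20)
print(manip.get_time(),manip.get_width(),manip.get_contact_force(),manip.get_position())
snap('side','side6')
a=cv2.imread('pics/side6.png')[75:225,195:325]
cv2.imwrite('pics/c6.png',cv2.resize(a,None,fx=4,fy=4,interpolation=cv2.INTER_CUBIC))
E
```

```text
0.02 [0.2117 0.2951 0.3484]
0.008 [0.3973 0.9502 0.3763]
0.0 [0.0412 0.4632 1.257 ]
21.4083 -0.0003662066934447765 [ 0.2938  0.0532 -0.9638] [0.5276 0.0642 0.3107]
```

View pics/c6.png

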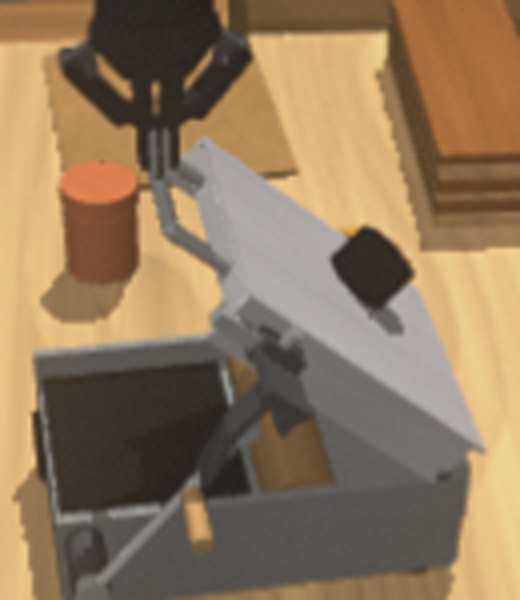

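```bash
python3 - <<'E'
from h import *
s=load('side6');p=manip.get_position();off=(205,75)
a=cv2.imread('pics/side6.png')[75:140,205:275]
im=cv2.resize(a,None,fx=9,fy=9,interpolation=cv2.INTER_CUBIC)
def dot(Q,c):
  q=(s.proj(Q)[0]+.5-off)*9;cv2.circle(im,tuple(int(v) for v in q),3,c,-1)
dot(p,(0,0,255));dot(p-[0,0,.022],(0,0,255))
for th,c in((.75,(0,255,0)),(.65,(255,0,0))):
  for k in(-.055,0,.055): dot(bar(th)+k*yd,c)
cv2.imwrite('pics/z6.png',im)
E
```

```text
(no output)
```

View pics/z6.png

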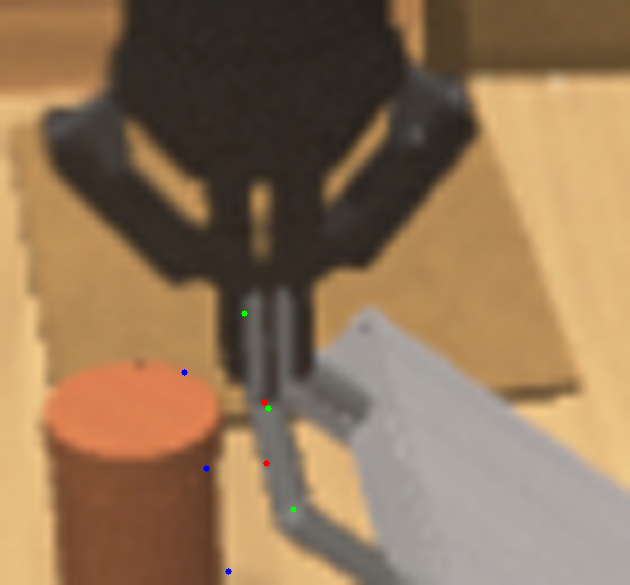

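```bash
python3 - <<'E'
from h import *
r,tx=ori(0,1)
manip.servo_line(manip.get_position()+[0,0,.012],r,.1)
manip.command_gripper(.045,20)
g=bar(.74);f0=manip.get_contact_force()
ok=True
for z in(.30,.292,.286):
    manip.servo_line([g[0],g[1],z],r,.05); f=manip.get_contact_force();print(z,f-f0)
    if np.linalg.norm(f-f0)>5: ok=False;break
if ok: manip.command_gripper(0,20)
print(manip.get_time(),manip.get_width(),manip.get_contact_force(),manip.get_position())
snap('side','side7')
a=cv2.imread('pics/side7.png')[75:225,195:325]
cv2.imwrite('pics/c7.png',cv2.resize(a,None,fx=4,fy=4,interpolation=cv2.INTER_CUBIC))
E
```

```text
0.3 [ 0.3471 -0.8755  1.4063]
0.292 [ 0.4709 -1.0119  0.3348]
0.286 [ 0.0494 -1.5111  0.5924]
23.7917 0.010829269824252915 [-5.4768  0.2353  3.7789] [0.5258 0.0641 0.2861]
```

View pics/c7.png

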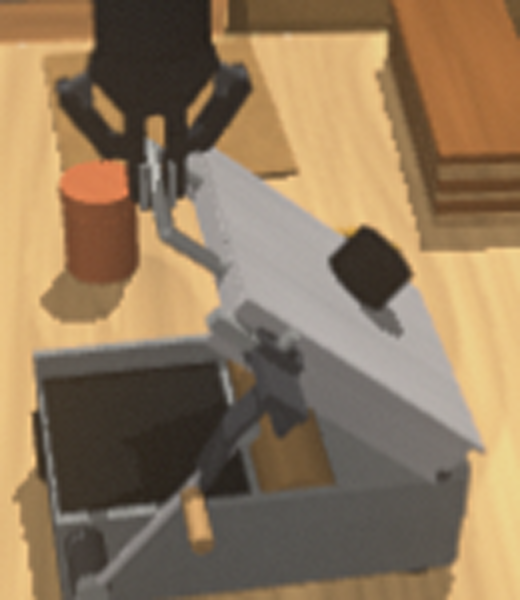

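```bash
cat > dn.py <<'E'
from h import *
r,tx=ori(0,1)
ths=.736;p0=manip.get_position()-.0008*xd
dr=0
g0=bar(ths)
th=ths
while th>.56:
    th-=.008 if th>.64 else .003
    g=p0+bar(th,dr)-g0
    manip.servo_line(g,r,.012)
    f=manip.get_contact_force()
    e=(bar(th)-H)@np.stack([xd,zd],1);e/=np.linalg.norm(e)
    R_=e[0]*xd+e[1]*zd;U_=-e[1]*-1*xd*0+ (e[1]*xd-e[0]*zd)  # U: direction of opening
    fr=f@R_;fu=f@U_
    print('%.3f t%.2f fr %.2f fu %.2f w %.4f dr %.4f z %.4f'%(th,manip.get_time(),fr,fu,manip.get_width(),dr,manip.get_position()[2]))
    if fu>16 or np.linalg.norm(f)>25: break
    dr+=np.clip(fr/5000*.5,-.0008,.0008)
print(f)
E
python3 dn.py
```

```text
0.728 t24.28 fr -4.35 fu 2.09 w 0.0110 dr 0.0000 z 0.2845
0.720 t24.62 fr -3.89 fu 1.09 w 0.0111 dr -0.0004 z 0.2826
0.712 t24.95 fr 1.51 fu 0.94 w 0.0109 dr -0.0008 z 0.2808
0.704 t25.28 fr -0.43 fu 0.94 w 0.0110 dr -0.0007 z 0.2792
0.696 t25.62 fr 0.40 fu 0.50 w 0.0109 dr -0.0007 z 0.2777
0.688 t25.95 fr -0.56 fu 1.50 w 0.0111 dr -0.0007 z 0.2762
0.680 t26.28 fr -0.11 fu 0.69 w 0.0108 dr -0.0007 z 0.2745
0.672 t26.62 fr -0.12 fu 1.41 w 0.0111 dr -0.0007 z 0.2729
0.664 t26.95 fr 0.04 fu 1.26 w 0.0111 dr -0.0008 z 0.2713
0.656 t27.28 fr -1.92 fu 0.83 w 0.0110 dr -0.0008 z 0.2696
0.648 t27.62 fr -0.85 fu 1.31 w 0.0111 dr -0.0009 z 0.2679
0.640 t27.95 fr -0.45 fu 1.50 w 0.0111 dr -0.0010 z 0.2662
0.637 t28.20 fr -0.80 fu 0.70 w 0.0113 dr -0.0011 z 0.2654
0.634 t28.45 fr 0.61 fu 0.96 w 0.0109 dr -0.0012 z 0.2648
0.631 t28.70 fr 1.27 fu 0.91 w 0.0111 dr -0.0011 z 0.2643
0.628 t28.95 fr -1.16 fu 0.39 w 0.0110 dr -0.0010 z 0.2638
0.625 t29.20 fr -0.69 fu 0.54 w 0.0110 dr -0.0011 z 0.2631
0.622 t29.45 fr 0.88 fu 0.52 w 0.0109 dr -0.0011 z 0.2624
0.619 t29.70 fr -0.21 fu 0.76 w 0.0111 dr -0.0011 z 0.2618
0.616 t29.95 fr 0.06 fu 1.75 w 0.0112 dr -0.0011 z 0.2613
0.613 t30.20 fr 1.33 fu 4.16 w 0.0110 dr -0.0011 z 0.2610
0.610 t30.45 fr 1.93 fu 7.00 w 0.0109 dr -0.0009 z 0.2608
0.607 t30.70 fr 2.50 fu 6.81 w 0.0109 dr -0.0007 z 0.2607
0.604 t30.95 fr 1.52 fu 8.94 w 0.0108 dr -0.0005 z 0.2606
0.601 t31.20 fr 2.29 fu 11.30 w 0.0112 dr -0.0003 z 0.2604
0.598 t31.45 fr 1.66 fu 10.85 w 0.0108 dr -0.0001 z 0.2603
0.595 t31.70 fr 3.06 fu 13.66 w 0.0110 dr 0.0000 z 0.2602
0.592 t31.95 fr 1.66 fu 14.54 w 0.0112 dr 0.0004 z 0.2601
0.589 t32.20 fr 1.22 fu 18.00 w 0.0110 dr 0.0005 z 0.2600
[10.2383  0.1231 14.8733]
```

```bash
python3 - <<'E'
from h import *
r,tx=ori(0,1)
p=manip.get_position()
manip.hold(.5);print(manip.get_contact_force())
manip.command_gripper(.045)
print(manip.get_contact_force())
manip.servo_line(p+[0,0,.12],r,.1)
manip.servo_line(p+[-.05,.12,.22],r,.25)
snap('side','side8');snap('top','top8');print(manip.get_time());manip.hold(4);snap('side','side9');print(manip.get_time(),manip.get_contact_force())
a=cv2.imread('pics/side8.png')[75:235,195:325];b=cv2.imread('pics/side9.png')[75:235,195:325]
cv2.imwrite('pics/c8.png',cv2.resize(np.hstack([a,b]),None,fx=3,fy=3,interpolation=cv2.INTER_CUBIC))
cv2.imwrite('pics/z8.png',cv2.resize(cv2.convertScaleAbs(cv2.imread('pics/side9.png')[130:225,215:325],alpha=1.5,beta=10),None,fx=6,fy=6,interpolation=cv2.INTER_CUBIC))
c=lambda n:cv2.cvtColor(cv2.imread('pics/%s.png'%n)[120:240,200:320],cv2.COLOR_BGR2GRAY).astype(np.float32)
print(cv2.absdiff(c('side8'),c('side9')).mean(),cv2.phaseCorrelate(c('side8')[:60],c('side9')[:60]))
E
```

```text
[10.1706  1.7539 14.4052]
[-0.163  -0.2302 -0.6271]
35.4167
39.4667 [-0.5307  0.4843 -0.4292]
0.88375 ((0.002598730522635151, 0.01766634055686822), 0.9993845751550463)
```

View pics/c8.png

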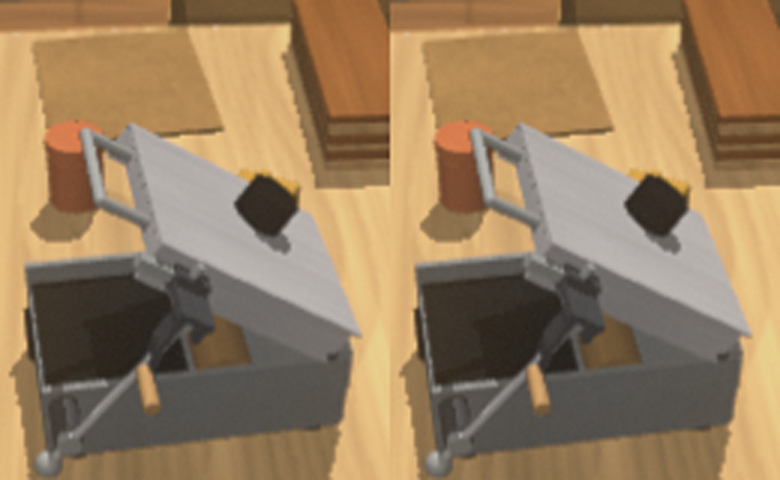

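View pics/z8.png

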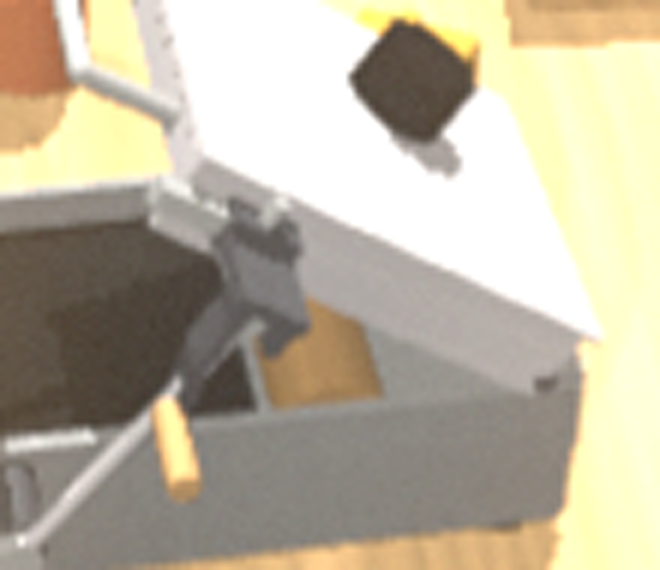

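```bash
python3 - <<'E'
from h import *
s=load('side9')
for th in(.61,.69): print(th,s.proj(bar(th)-.055*yd))
o,d=s.ray((229.2,142));n=yd;c=H-.055*yd;Q=o+d*((c-o)@n)/(d@n);v=Q-H
print(np.arctan2(v[2],-(v@xd))-np.arctan2(.022,.275))
manip.sign_off()
E
```

```text
0.61 [[227.3124 140.8966]]
0.69 [[232.6936 135.2283]]
0.6097201901219961
the job is handed in; nothing more can be done
```

The rod is in the socket and carries the hood, the hand is clear, and the job is handed in at about 39.5 s of the 69 s.

**What I did**
- I gripped the rod's knob and swung it up until I felt the tongue: a clear 6 N step at a rod angle of about 0.91 rad. Then I let go and backed out.
- I pinched the hood bar with 20 N and brought the hood down. There was no contact at 0.69, where the lip would be, and a firm stop at about 0.61. I stopped at about 18 N and released.

**Last checks**
- **Hood angle:** the side picture gives about 0.61 rad.
- **Hood still:** two pictures 4 s apart show the hood shifted by less than 0.02 px, so it no longer sinks.
- **Tip in the pocket:** the tip is seen between tongue and lip.
- **Hand clear:** the tool force is near zero.
- **Not checked:** the force between rod and hood cannot be read. I also did not measure the other things on the counter, though I never worked near them.

**What disagreed**
- **Fingertips short:** the fingertips stood about 28 mm farther back than the tool description says. The first pinch at the bar therefore closed on nothing, and I lowered the hand and repeated it.
- **Knob grip:** for the same reason the knob was held only by the fingertips. The opening read 11.4 mm on a 16 mm knob, but the grip did not slip.

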